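Pop a tasting jar and catch it on the chute

ROBOT

A 7-joint arm with a two-finger parallel gripper is mounted at the origin on the work surface. World frame = base frame: x ahead of the robot, y to its left, z up, the work surface at z = 0. Lengths are in mm, angles in rad, forces in N, time in s.
With the tool pointing down it reaches from about 400 to 875 mm from the base axis. Payload 4.4 kg.
Tool frame: the origin (TCP) lies at the very end of the fingers, on their centre line; the grasp point (between the pads) lies 19 mm behind it; y points along the fingers, x is the direction in which the jaws open and shut, and the axes are right-handed (so a half turn about y gives the same grasp; the last joint's range is limited). The gripper opens to 85 mm and grips with 20 to 120 N. Pads are 22 mm wide; open, the fingers measure 114 mm over their backs; the gripper's body (76 mm by 85 mm) begins 54 mm behind the grasp point. The pads swing forward as they close: fully open they stand 13 mm farther back than shut.
Start: joints at [-1.222, 0.628, 0.038, 1.517, -0.027, 0.996, -0.02], TCP at [261.932, 594.903, 202.113] pointing down, gripper open.
Joint ranges: [-3.06, 3.06], [-0.37, 2.12], [-1.25, 1.32], [0.18, 2.47], [-1.1, 4.24], [0.23, 1.98], [-2.94, 2.94]. Speed limits (rad/s): [2.57, 2.57, 3.14, 3.14, 3.14, 3.14, 3.14].

INTERFACE

Orientations are given as [roll, pitch, yaw] about the fixed x, y, z axes, in that order (R = Rz(yaw) Ry(pitch) Rx(roll)).
In Python, from cell import readout, eyes, finish_job gives the robot as it stands. The module is installed in compiled form; this text tells all that it offers.
- The arm moves only by the tool apply_moves, never from a script. Its argument "commands" is a list that holds one entry, the list of rows, each a list of 6 numbers: the shift along the tool's x, y, z in units of 0.04 m (1.0 is 0.04 m), then the turn, a rotation vector about the tool's x, y, z in units of 5 degrees (1.0 is 5 degrees). A call has 1 to 8 rows; each row shifts and turns the pose as measured when the row begins, along the tool's axes as they then stand; what a row does not reach is not made up. A row lasts 1/12 s, in which the tool goes at most 41.7 mm and 7.16 degrees, less where a joint would pass 70% of its speed; a pose out of reach is approached as far as the arm can. A call with a number of a shift or a turn outside -1 to 1 is refused whole. A call with a gripper value outside its range is refused whole. "claw" is the finger opening in mm, from 0 to 85.4, set as the call begins (left out, the last holds). The fingers move at their own pace and stop on an object; the grip force is fixed at half the most. Time passes only in rows, so rows that do not move let the fingers close. It gives the time, the measured TCP pose, the force and the opening at its end, in the units of the state.
- readout.read_state(): the state, without advancing time (a new reading comes with each control period).
- eyes.get_image(name): name is "scene" or "top" or "wrist"; returns a dict with "image" (420x560x3 uint8, red, green, blue), "mtx" (3x3 intrinsics, pixels), "rvec" (rotation vector, rad) and "tvec" (3), from world to camera coordinates, as OpenCV has them. Camera axes: x right, y down, z forward; pixel columns grow to the right and rows downward; lengths in mm; the calibration is good to about 2 mm. A picture is of the moment at which its call begins. There is no depth.
- finish_job(): hands the job in, once; it reports no verdict.
The state is a dict: "clock": time; "qpos": joint angles; "qd": joint speeds; "tau": joint torques, N m; "eef_pos": TCP position; "tool_rot": TCP orientation; "force": force on the tool from outside, world axes, zero at the start; "torque": the same for the moment, N m; "width": finger opening in mm.
Only numpy, scipy, OpenCV 4.12 (cv2) and the standard library are available. Lean on these libraries where they do the work, as an engineer would, in place of code of your own. Each camera call takes 0.05 s, during which the arm holds its last target. There are 200 camera calls.

TASK

At the preserves judging table, push the square button of the jar dispenser right down with one finger so that the little tasting jar pops out of its pocket, and have the other finger in the chute to stop the jar before it slides off the open end. Do not pick the jar up or drag it out yourself, keep it upright, and leave the other things on the table alone. Finish while holding: one finger still keeps the button down and the other still holds the jar back on the chute.

Things in the scene. Friction and masses are not known exactly. Their poses are not given: they have to be found in the camera images.
- dispenser: plywood jar dispenser, fixed to the table, 220 mm long, about 130 mm wide; origin at table height under the middle of the chute. x points level towards the pocket (uphill) end, -x to the open lower end (roughly towards the robot), z up. The button housing stands beside the chute on the +y side: x -95 to -5 mm, y 33.5 to 95.5 mm, 56 mm high
- chute: steel chute sloping down at 10 degrees to its open end. Origin on its floor, mid-length and mid-width, 55 mm straight above the dispenser's origin; x uphill along the floor, y level across, z square to the floor. Floor x -100 (open end) to +100 mm (end block, 40 mm high), 57 mm wide between side walls 4 mm thick and 10 mm high. The floor is so slippery (friction 0.06) that the jar never stops by itself
- gate_top (a point): middle of the top edge of the dark steel gate across the chute floor at chute x = 21 mm; it stands 7 mm out of the floor, holds the jar in its pocket, and sinks with the button (one piece with it). Once the button is about 7 mm down a spring kicker throws the jar downhill; unless stopped it slides off the open end within about half a second
- catch (a point): point on the chute floor, mid-width, level with the button's centre (chute x = -51 mm): a finger standing over it, reaching to between 10 and 25 mm above the floor, meets the jar as it comes down
- button (a joint): travel of the spring button in m: 0 up, 0.012 fully down, straight down; it starts at about 1.6 N and takes about 4 N fully down, and springs up when let go
- button_top (a point): centre of the top of the button, a flat grey plastic square 36 x 36 mm, 6 mm thick, at x = -50, y = +60 mm from the dispenser's origin and 76 mm above the table when up. It is then 30 mm above the chute floor beside it (18 mm when fully down) and moves with the button. The chute's middle is 60 mm to its side, towards the dispenser's -y
- jar: the tasting jar to be popped: filled glass jar with a metal lid, a plain cylinder 52 mm across and 50 mm tall, about 0.11 kg, loose, in the pocket at the upper end of the chute (chute x = +50 mm), leaning with the slope; origin at the centre of its underside, z along its axis
- jar_b: a loose bystander: a filled glass jar like the task's jar (52 mm across, 50 mm tall), standing on the table close beside the dispenser; origin at the centre of its underside
- jar_c: a loose bystander: a filled glass jar like the task's jar (52 mm across, 50 mm tall), standing on the table close beside the dispenser; origin at the centre of its underside
- tall_jar: loose bystander: pickle jar 72 mm across, 115 mm tall; origin at the centre of its underside
- wide_jar: loose bystander: jam jar 86 mm across, 80 mm tall; origin at the centre of its underside
- plate: loose bystander: white plate 150 mm across, 18 mm high; origin at the centre of its underside
- spoon: loose bystander: steel spoon with a wooden handle, lying on the table along its x axis
- card_stand: loose bystander: wooden foot 35 x 90 mm with an upright white card, 80 mm high in all; origin at the centre of its underside
There are look-alikes about, which are no part of the job. Leave any turquoise look-alike of the jar alone.

How it is judged (in metres and radians):
On the way, in this order (a step that is already met when the one before it is completed fails the run):
1. a finger pushes the button down (value of joint button above 0.004 m and contact force between the fingers and button above 0.5 N).
2. the popped jar is stopped on the chute by a finger, the button still down (x of jar in the frame of chute between -0.09 and 0.012 m and contact force between the fingers and jar above 0.02 N and linear speed of jar below 0.02 m/s and value of joint button above 0.008 m), for 0.3 s.
At the end, for the whole second after the job is handed in: The jar stands upright on the chute floor (tilt under 0.4 rad, underside within 10 mm of the floor), at rest, at least 38 mm downhill of its pocket and with its centre at least 10 mm short of the open end, held back by contact with a finger, while a finger keeps the button at least 8 mm down (all of step 2 and angle between jar's own z axis and vertical below 0.4 rad and contact force between jar and chute above 0.2 N and z of jar in the frame of chute below 0.01 m and contact force between the fingers and button above 0.5 N); the arm keeps its last pose, push and grip.
It fails at once if the jar slides off the chute (x of jar in the frame of chute below -0.1 m or z of jar in the frame of chute below -0.012 m).
It fails at once if the jar is lifted off the chute (z of jar in the frame of chute above 0.015 m).
It fails at once if the jar is tipped over (angle between jar's own z axis and vertical above 0.6 rad).
It fails at once if the jar is pushed or dragged in its pocket instead of being popped by the button (contact force between the fingers and jar above 0.5 N and value of joint button below 0.003 m).
It fails at once if another thing on the table is disturbed (moved 20 mm) (distance of any of jar_b, jar_c, tall_jar, wide_jar, plate, spoon, card_stand from where it was at the start of the episode above 0.02 m).
It also fails if it takes over 32 s, if anything falls off the work surface, if the arm or the gripper's body presses on something with over 40 N, if the wrist force passes 120 N, or if a joint passes its speed limit or range.

## Working session

There is one attempt and no reset: what is moved stays moved. The work goes in short steps, Python scripts to look and compute and a tool call to move; the robot and the scene stay as the last step left them, time stands still between calls to the robot, and variables do not carry over. Pictures are saved under pics/ and viewed, about 8 in all and at most 12, crops included, and the job is handed in when it is done.

Besides the shell and the picture viewer there is one more tool, called as name(argument=value, ...) on one line, values as JSON. apply_moves: Moves the arm, as the interface text tells. Shifts and turns lie within -1 to 1; 1 stands for 0.04 m of shift or 5 degrees of turn. Its arguments: {"type":"object","properties":{"commands":{"type":"array"},"claw":{"type":"number"}},"required":["commands"]}

```bash
mkdir -p pics
cat > h.py <<'E'
import numpy as np, cv2
from cell import readout, eyes
def grab(n,tag):
    d=eyes.get_image(n); cv2.imwrite(f'pics/{tag}.png',cv2.cvtColor(d['image'],cv2.COLOR_RGB2BGR)); np.savez(f'pics/{tag}.npz',**{k:np.array(v) for k,v in d.items()}); return d
def load(tag): return np.load(f'pics/{tag}.npz')
def ray(d,px):
    R,_=cv2.Rodrigues(np.array(d['rvec'],float)); t=np.array(d['tvec'],float).ravel()
    v=R.T@np.linalg.inv(np.array(d['mtx']))@np.array([px[0],px[1],1.]); return -R.T@t,v
def onz(d,px,z):
    c,v=ray(d,px); return c+v*(z-c[2])/v[2]
def proj(d,P):
    return cv2.projectPoints(np.array(P,float).reshape(-1,1,3),np.array(d['rvec'],float),np.array(d['tvec'],float),np.array(d['mtx'],float),None)[0].reshape(-1,2)
E
python3 - <<'E'
from h import *
for n in ['scene','top']:
    d=grab(n,n+'0'); print(n,ray(d,(280,210)))
a=cv2.imread('pics/scene0.png');b=cv2.imread('pics/top0.png')
print(readout.read_state())
E
```

```text
scene (array([1262.69385256, -925.21987576, 1338.44890142]), array([-0.4148802 ,  0.52003162, -0.74662199]))
top (array([3.63133062e+02, 8.14337316e-01, 1.36378973e+03]), array([ 0.13671416, -0.01000403, -0.99057581]))
{'clock': 0.1, 'qpos': array([-1.22177991,  0.62924782,  0.03846067,  1.51826951, -0.02700878,
        0.99629421, -0.02003595]), 'qd': array([ 0.001855  , -0.00147972,  0.00127598, -0.00121486,  0.00088229,
        0.00074458, -0.00056737]), 'tau': array([ 3.11401105e-03, -5.64527607e+01,  1.23018421e+00, -1.93972796e+01,
        1.11648950e-02,  5.40347464e-03, -3.12052600e-05]), 'eef_pos': array([261.69784292, 594.32656592, 201.28465785]), 'tool_rot': array([-1.57081521,  0.00170044,  1.15592626]), 'force': array([-0.03300558,  0.00288183,  0.68012492]), 'torque': array([ 0.01492778,  0.00184687, -0.04019719]), 'width': 85.43173404157928}
```

View pics/top0.png

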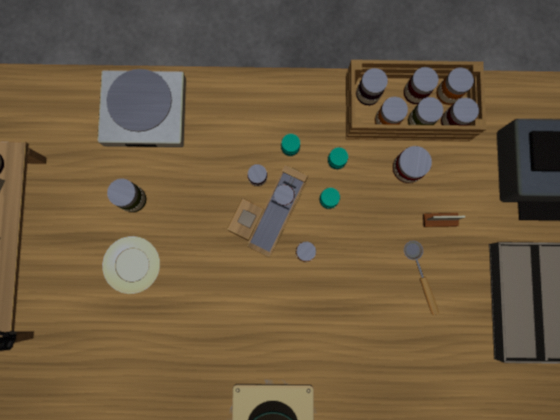

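View pics/scene0.png

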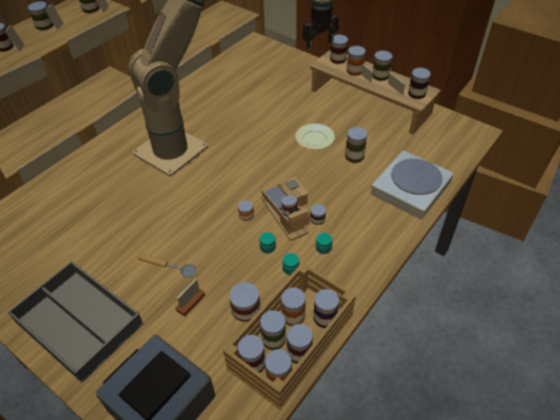

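The top view shows the dispenser at about (272,212), with the pocket end up at (290,180) and the open end at (262,248). The grey square button is at (247,218), with the jar in the pocket at (284,195). Possible confusions for the jar are jar_b/jar_c at (257,174) and (306,252), and the turquoise look-alikes at (290,144), (338,157) and (330,198). For the button, only the grey square at (247,218) fits. Next is a close crop to check.

Run:
```python
from h import *
a=cv2.imread('pics/top0.png')[155:270,215:325]; b=cv2.imread('pics/scene0.png')[165:250,225:345]
A=cv2.resize(a,(574,600),interpolation=cv2.INTER_CUBIC)
cv2.imwrite('pics/crop1.png',A)
d=load('top0')
for p in [(247,218),(284,195),(257,174),(306,252)]: print(p,onz(d,p,76 if p[0]==247 else 110 if p[0]==284 else 50))
```

```text
(247, 218) [519.4875432   70.78600629  76.        ]
(284, 195) [573.70418635 -21.33035499 110.        ]
(257, 174) [638.27786925  48.40559696  50.        ]
(306, 252) [437.0911214  -79.95436468  50.        ]
```

View pics/crop1.png

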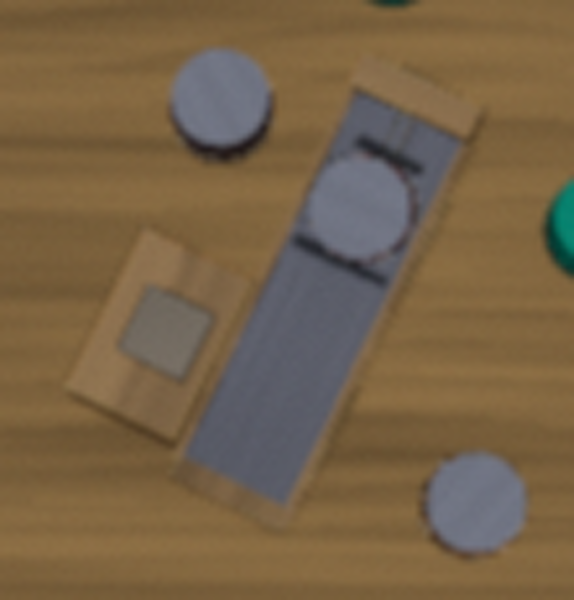

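The crop confirms the grey square button at crop (166,333) on the +y side and the silver-lid jar behind the dark gate at (340,260). Next I'll fit the dispenser pose from these corners.

```bash
cat > fit.py <<'E'
from h import *
from scipy.optimize import least_squares
def rig(M,W):  # 2D rigid fit model->world
    M=np.array(M)[:,:2];W=np.array(W)[:,:2]
    m,w=M.mean(0),W.mean(0);H=(M-m).T@(W-w)
    th=np.arctan2(H[0,1]-H[1,0],H[0,0]+H[1,1]);R=np.array([[np.cos(th),-np.sin(th)],[np.sin(th),np.cos(th)]])
    t=w-R@m; return th,t,R,np.linalg.norm((M@R.T+t)-W,axis=1)
E
python3 - <<'E'
from fit import *
d=load('top0')
s10,c10=np.sin(np.radians(10)),np.cos(np.radians(10))
def ch(x,y,z=0): return [x*c10-z*s10,y,55+x*s10+z*c10]
F=[((149,285),[-32,78,76]),((214,322),[-32,42,76]),((181,381),[-68,42,76]),((119,343),[-68,78,76]),
((148,230),[-5,95.5,56]),((172,442),[-95,33.5,56]),((66,385),[-95,95.5,56]),((250,285),[-5,33.5,56]),
((340,260),ch(21,0,7)),((360,208),ch(50,0,50)),((185,460),ch(-100,28.5)),((295,505),ch(-100,-28.5))]
M=[m for _,m in F];W=[onz(d,(215+(p[0])/5.218-.4,155+p[1]/5.218-.4),m[2]) for p,m in F]
th,t,R,r=rig(M,W);print(np.degrees(th),t,r.round(1))
print('button',R@[-50,60]+t,'catch',R@ch(-51,0)[:2]+t,'mid',R@[-50,30]+t)
E
```

```text
-25.04438100116866 [538.18275708  -3.42103784] [0.5 3.1 1.4 3.9 3.  2.5 2.6 4.4 0.8 0.5 1.2 3.6]
button [518.28295857  72.10377941] catch [492.67972664  17.84029972] mid [505.58335389  44.92437469]
```

apply_moves(commands=[[[-0.65,0,-0.72,0,0,0],[-0.65,0,-0.72,0,0,0],[-0.65,0,-0.72,0,0,0],[-0.65,0,-0.72,0,0,0],[-0.65,0,-0.72,0,0,0],[-0.65,0,-0.72,0,0,0],[-0.65,0,-0.72,0,0,0],[-0.65,0,-0.72,0,0,0]]], claw=46)

```text
clock: 0.77
eef_pos: [385.4, 309.9, 195.5]
tool_rot: [-1.563, 0.002, 1.176]
force: [1.4, -0.0, 0.0]
width: 45.8
```

apply_moves(commands=[[[-0.66,-0.05,-0.71,0,0,0],[-0.66,-0.05,-0.71,0,0,0],[-0.66,-0.05,-0.71,0,0,0],[-0.66,-0.05,-0.71,0,0,0],[-0.66,-0.05,-0.71,0,0,0],[-0.66,-0.05,-0.71,0,0,0],[-0.5,0,-0.5,0,0,0],[0,0,0,0,0,0]]])

```text
clock: 1.43
eef_pos: [497.0, 48.9, 206.0]
tool_rot: [-1.565, 0.008, 1.165]
force: [0.1, 0.4, -0.2]
width: 46.1
```

Run:
```python
from h import *
d=grab('wrist','w1'); print(ray(d,(280,210))); s=readout.read_state(); print(s['eef_pos'],s['tool_rot'],s['force'],s['qpos'])
t=grab('top','t1')
```

```text
(array([428.11701114,  80.33292809, 377.91354091]), array([ 0.27598217, -0.13305777, -0.95202804]))
[496.01234519  51.38895569 205.86699891] [-1.5634612   0.00724799  1.1667759 ] [-0.75884719 -0.1058576  -0.368544  ] [-0.21830193  0.41455375  0.07982538  1.9188484  -0.04072796  0.81982334
  1.04964616]
```

View pics/w1.png

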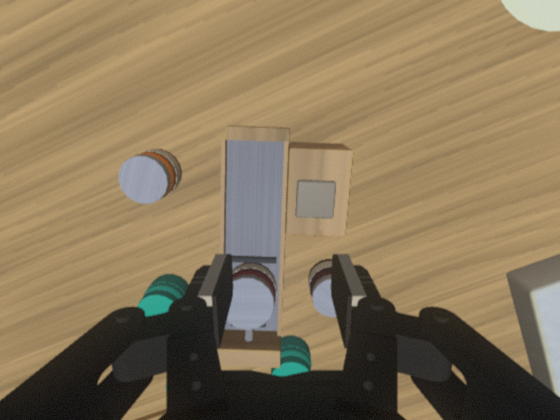

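The wrist view shows the button at (316,199), the gate at (252,259), the open end of the chute at (257,135) and the housing top (288–352, 145–235), all unobstructed. I'll refine the pose from this view.

Run:
```python
from fit import *
d=load('w1'); im=d['image']; hsv=cv2.cvtColor(im,cv2.COLOR_RGB2HSV)
print(hsv[199,316],hsv[199,255],hsv[165,310],hsv[199,290],hsv[135,257])
m=((abs(hsv[...,1].astype(int)-hsv[199,316,1])<25)&(abs(hsv[...,2].astype(int)-hsv[199,316,2])<25)&(hsv[...,0]<60)).astype(np.uint8)
m[:, :292]=0; m[:,342:]=0; m[:172]=0; m[228:]=0
m=cv2.morphologyEx(m,cv2.MORPH_OPEN,np.ones((3,3)))
c=max(cv2.findContours(m,0,1)[0],key=cv2.contourArea); r=cv2.minAreaRect(c); print('btn',r, cv2.boxPoints(r).round(1).tolist())
w=onz(d,r[0],76);print('button',w)
b=np.array([onz(d,p,76)[:2] for p in cv2.boxPoints(r)]);e=np.diff(np.vstack([b,b[:1]]),axis=0);print('sides',np.linalg.norm(e,axis=1),np.degrees(np.arctan2(e[:,1],e[:,0])))
# chute floor: blue mask
f=((hsv[...,0]>95)&(hsv[...,0]<135)).astype(np.uint8)
s10,c10=np.sin(np.radians(10)),np.cos(np.radians(10))
L=[];Rr=[]
for v in range(150,245,5):
    xs=np.flatnonzero(f[v,200:296])+200
    if len(xs)>30:L.append((xs.min(),v));Rr.append((xs.max(),v))
c0,_=ray(d,(0,0))
# intersect rays with chute floor plane using estimated yaw & origin
th=np.radians(-25.04);o=np.array([538.2,-3.4,55]);X=np.array([np.cos(th),np.sin(th),0]);n=np.array([-s10*X[0],-s10*X[1],c10])
def onf(p,h=0):
    c,v=ray(d,p); return c+v*(((o+n*h-c)@n)/(v@n))
LL=np.array([onf(p) for p in L]);RR=np.array([onf(p) for p in Rr])
for nm,q in(('L',LL),('R',RR)):
    l=cv2.fitLine(q[:,:2].astype(np.float32),cv2.DIST_HUBER,0,.01,.01).ravel();print(nm,np.degrees(np.arctan2(l[1],l[0])),q.mean(0))
print('width',[round(float((a-b)@np.array([-np.sin(th),np.cos(th),0])),1) for a,b in zip(RR,LL)][::3])
Y=np.array([-np.sin(th),np.cos(th),0])
print('mid y off', ((LL+RR)/2-o).dot(Y).round(1)[::3], 'button dev',(w-o)@X,(w-o)@Y)
g=onf((252,258),7);print('gate x',(g-o)@X/c10)
```

```text
[ 16  26 147] [114  24 148] [ 17  80 165] [ 17  81 173] [ 18  79 159]
btn ((315.2476806640625, 199.0415496826172), (37.88602066040039, 35.889102935791016), 3.1798300743103027) [[295.29998779296875, 215.89999389648438], [297.29998779296875, 180.10000610351562], [335.20001220703125, 182.1999969482422], [333.20001220703125, 218.0]]
button [518.70148558  72.61030961  76.        ]
sides [34.72929507 34.77974988 34.79464223 35.92602723] [ 154.37427515   63.5645463   -23.73874143 -116.48374961]
L -25.271679 [487.99888531  -9.77676714  47.45605004]
R -25.24368 [509.78610424  40.94010954  47.15162688]
width [55.1, 55.4, 54.7, 56.0, 55.3, 55.6, 54.9]
mid y off [0.5 0.9 0.7 0.5 0.3 0.7 0.5] button dev -49.837328746701786 60.6135289782529
gate x 18.135946606750135
```

apply_moves(commands=[[[-0.02,0,-0.15,-0.08,0.3,-0.08],[-0.02,0.6,-0.15,0,0.1,0],[0,0.8,0,0,0,0],[0,0.6,0,0,0,0],[0,0.3,0,0,0,0],[0,0,0,0,0,0]]])

```text
clock: 2.03
eef_pos: [506.4, 59.2, 111.4]
tool_rot: [-1.572, -0.01, 1.143]
force: [-0.7, -0.3, 1.1]
width: 45.8
```

```bash
cat > st.py <<'E'
from h import *
from scipy.spatial.transform import Rotation as Ro
s=readout.read_state(); p=s['eef_pos'];Rm=Ro.from_euler('xyz',s['tool_rot']);G=Ro.from_euler('xyz',[-np.pi/2,0,np.radians(64.8)])
print(s['clock'],p.round(2),s['tool_rot'].round(4),'F',s['force'].round(2),s['torque'].round(3),s['width'])
print('units to target xy:',(Rm.inv().apply(np.array([505.9,45.5,p[2]])-p)/40).round(3),(np.degrees((Rm.inv()*G).as_rotvec())/5).round(3))
E
python3 st.py
```

```text
2.0333 [506.41  59.18 111.42] [-1.5716 -0.0095  1.143 ] F [-0.71 -0.31  1.09] [ 0.016  0.043 -0.009] 45.7993402395045
units to target xy: [-0.317 -0.003 -0.13 ] [0.009 0.138 0.109]
```

apply_moves(commands=[[[-0.3,0,-0.12,0,0.13,0.1],[0,0,0,0,0,0],[0,0,0,0,0,0]]])

```text
clock: 2.28
eef_pos: [505.3, 48.6, 111.8]
tool_rot: [-1.571, -0.001, 1.135]
force: [-0.2, 0.3, 0.2]
width: 45.7
```

```bash
python3 st.py
python3 - <<'E'
from h import *
grab('wrist','w2')
E
```

```text
2.2833 [505.32  48.6  111.82] [-1.5706e+00 -8.0000e-04  1.1351e+00] F [-0.15  0.29  0.24] [ 0.047  0.05  -0.011] 45.74932264011685
units to target xy: [-0.064 -0.    -0.046] [-0.003  0.047  0.01 ]
```

View pics/w2.png

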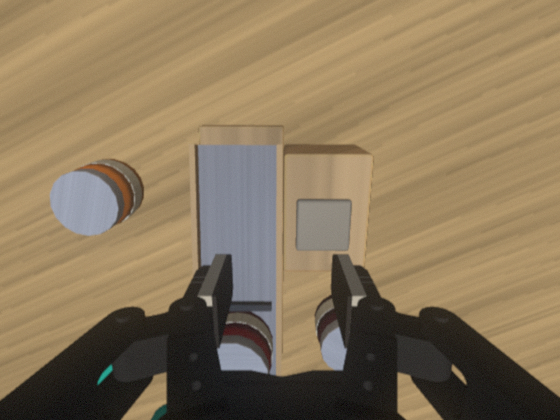

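The fingertips at (222,258) and (343,258) straddle the chute middle and the button column as intended. I'll check where those tips actually are, then descend carefully.

Run:
```python
from h import *
d=load('w2'); p=np.array([505.32,48.6,111.8]);a=1.1351;X=np.array([np.cos(a),np.sin(a),0]);Z=np.array([-np.sin(a),np.cos(a),0])
for dz in (0,6,12):
  print(dz,[proj(d,p+np.array([0,0,dz])+s*X*k-11*Z*q)[0].round(0).tolist() for s in(-1,1) for k in (23,37) for q in (1,-1)])
print('at target, button/catch px', proj(d,[[518.7,72.6,76],[493.2,18.3,46]]).round(0).tolist())
```

```text
0 [[241.0, 263.0], [239.0, 227.0], [216.0, 263.0], [213.0, 227.0], [322.0, 263.0], [323.0, 226.0], [347.0, 263.0], [349.0, 226.0]]
6 [[239.0, 268.0], [238.0, 231.0], [214.0, 268.0], [211.0, 231.0], [323.0, 268.0], [325.0, 231.0], [349.0, 268.0], [351.0, 231.0]]
12 [[238.0, 274.0], [236.0, 235.0], [211.0, 274.0], [209.0, 235.0], [325.0, 273.0], [326.0, 235.0], [351.0, 273.0], [354.0, 235.0]]
at target, button/catch px [[323.0, 225.0], [237.0, 211.0]]
```

apply_moves(commands=[[[-0.06,0.2,-0.04,0,0.05,0],[-0.02,0.2,-0.02,0,0,0],[0,0.1,0,0,0,0],[0,0,0,0,0,0]]])

```text
clock: 2.67
eef_pos: [508.7, 44.2, 92.7]
tool_rot: [-1.576, -0.004, 1.129]
force: [-0.3, -0.4, 0.6]
width: 46.0
```

```bash
python3 st.py
```

```text
2.6667 [508.67  44.16  92.74] [-1.5762 -0.0042  1.1293] F [-0.28 -0.37  0.63] [-0.024 -0.014 -0.049] 45.97272575125125
units to target xy: [ 0.001 -0.     0.077] [ 0.062 -0.019  0.048]
```

apply_moves(commands=[[[0,0.1,0.08,0.06,0,0.05],[0,0.06,0.05,0,0,0],[0,0,0,0,0,0],[0,0,0,0,0,0]]])

```text
clock: 3.0
eef_pos: [503.1, 46.6, 85.0]
tool_rot: [-1.569, 0.001, 1.129]
force: [0.1, 0.5, -0.1]
width: 46.1
```

```bash
python3 st.py
```

```text
3.0 [503.1   46.59  85.03] [-1.5693e+00  1.1000e-03  1.1291e+00] F [ 0.13  0.52 -0.14] [-0.068 -0.044  0.014] 46.08486519549295
units to target xy: [ 0.005 -0.    -0.075] [-0.017 -0.022 -0.013]
```

apply_moves(commands=[[[0,0.1,0,0,0,0],[0,0.05,0,0,0,0],[0,0,0,0,0,0]]])

```text
clock: 3.25
eef_pos: [503.3, 46.9, 78.7]
tool_rot: [-1.57, 0.001, 1.13]
force: [-0.0, -0.1, 0.1]
width: 46.1
```

```bash
python3 st.py
python3 - <<'E'
from h import *
grab('wrist','w3'); a=grab('scene','s3')['image']
b=a[150:250,230:350,::-1]; cv2.imwrite('pics/s3c.png',cv2.resize(b,(720,600),interpolation=cv2.INTER_CUBIC))
E
```

```text
3.25 [503.28  46.89  78.7 ] [-1.5697e+00  7.0000e-04  1.1296e+00] F [-0.03 -0.08  0.07] [-0.008 -0.023 -0.008] 46.11388831703959
units to target xy: [-0.003 -0.    -0.074] [-0.012 -0.016 -0.008]
```

View pics/w3.png

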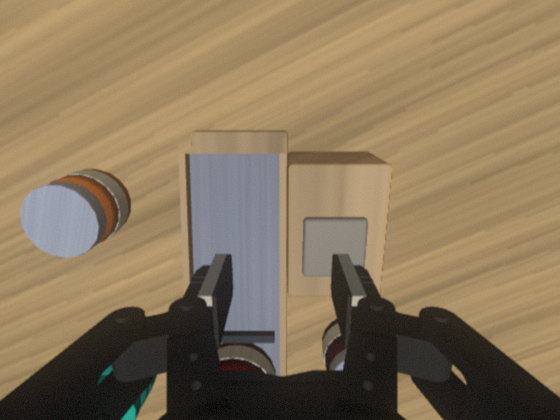

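View pics/s3c.png

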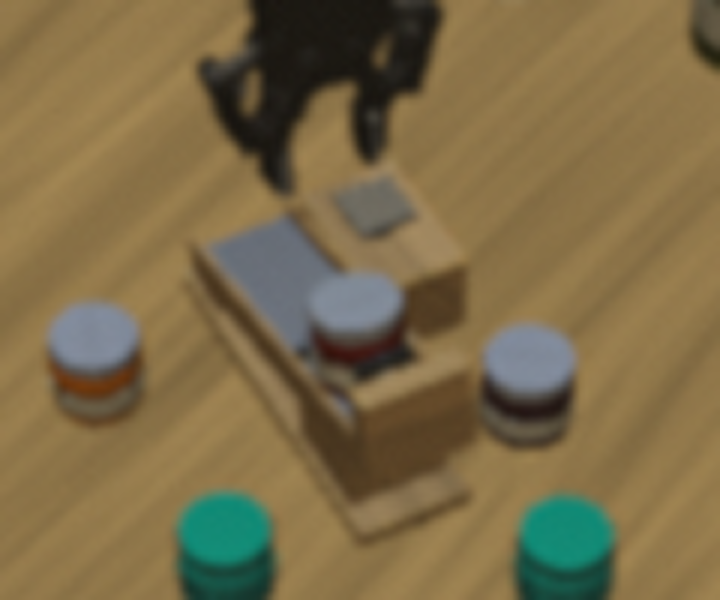

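The wrist view agrees laterally: the tips are over the chute and the button column. In the scene crop, however, the tips at (280,190) and (372,155) look clearly above and beyond the button, so I'll triangulate them before pressing.

Run:
```python
from h import *
s=load('s3'); w=load('w3')
tips={'catch':((280,188),(222,256)),'btn':((372,157),(343,256))}
def tri(a,b):
    (c1,v1),(c2,v2)=a,b; A=np.stack([v1,-v2],1); k=np.linalg.lstsq(A,c2-c1,rcond=None)[0]
    p,q=c1+v1*k[0],c2+v2*k[1]; return (p+q)/2,np.linalg.norm(p-q)
for n,(a,b) in tips.items():
    px=(230+a[0]/6,150+a[1]/6); print(n,px,tri(ray(s,px),ray(w,b)))
print('expected tips in scene crop',[((proj(s,[x,y,78.7])[0]-[230,150])*6).round().tolist() for x,y in((503.3-12.8,46.9-27.1),(503.3+12.8,46.9+27.1))])
for P in ([518.7,72.6,76],[505.4+70*.905,44.9-70*.425,0]): print(P,((proj(s,P)[0]-[230,150])*6).round())
```

```text
catch (276.6666666666667, 181.33333333333334) (array([488.78022032,  25.78622385, 103.76132235]), np.float64(6.808598131116546))
btn (292.0, 176.16666666666666) (array([514.36509639,  77.63231468, 100.33210922]), np.float64(4.670135482916528))
expected tips in scene crop [[271.0, 228.0], [367.0, 191.0]]
[518.7, 72.6, 76] [369. 198.]
[568.75, 15.149999999999999, 0] [380. 391.]
```

Run:
```python
from h import *
d=grab('top','t3'); b=d['image'][155:270,215:325,::-1]; cv2.imwrite('pics/t3c.png',cv2.resize(b,(574,600),interpolation=cv2.INTER_CUBIC))
print(((proj(d,[[503.3-12.8,46.9-27.1,78.7],[503.3+12.8,46.9+27.1,78.7]])-[215,155])*5.22).round())
```

```text
[[272. 389.]
 [160. 335.]]
```

View pics/t3c.png

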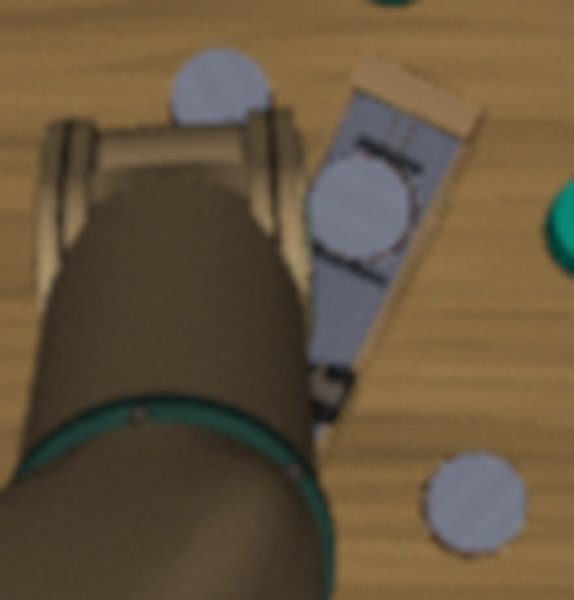

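The tips sit about 20 mm above the reported TCP plane, because the open fingers stand farther back. I expect contact at TCP z ≈ 55, so I'll creep down watching the force.

apply_moves(commands=[[[0,0.12,-0.02,0,0,0],[0,0.05,0,0,0,0],[0,0,0,0,0,0]]])

```text
clock: 3.65
eef_pos: [504.7, 46.4, 72.0]
tool_rot: [-1.571, -0.0, 1.129]
force: [0.4, -0.5, 1.1]
width: 46.3
```

apply_moves(commands=[[[0,0.1,0,0,0,0],[0,0.04,0,0,0,0],[0,0,0,0,0,0]]])

```text
clock: 3.9
eef_pos: [504.7, 46.3, 65.6]
tool_rot: [-1.571, 0.0, 1.129]
force: [-0.6, -0.5, 0.5]
width: 45.5
```

```bash
python3 st.py
```

```text
3.9 [504.67  46.35  65.61] [-1.5709e+00  1.0000e-04  1.1292e+00] F [-0.63 -0.51  0.55] [-0.084 -0.001  0.025] 45.45278609844497
units to target xy: [-0.006  0.    -0.037] [ 0.001 -0.02  -0.001]
```

apply_moves(commands=[[[0,0.08,0,0,0,0],[0,0.03,0,0,0,0],[0,0,0,0,0,0]]])

```text
clock: 4.15
eef_pos: [504.6, 46.3, 60.6]
tool_rot: [-1.571, 0.0, 1.129]
force: [0.1, -0.7, 0.0]
width: 46.2
```

```bash
python3 st.py;python3 - <<'E'
from h import *
a=grab('scene','s4')['image']
b=a[165:225,250:322,::-1]; cv2.imwrite('pics/s4c.png',cv2.resize(b,(720,600),interpolation=cv2.INTER_CUBIC))
E
```

```text
4.15 [504.56  46.34  60.6 ] [-1.5706e+00  2.0000e-04  1.1292e+00] F [ 0.06 -0.74  0.  ] [-0.034  0.005 -0.003] 46.223079722993575
units to target xy: [-0.005 -0.    -0.039] [-0.002 -0.02  -0.003]
```

View pics/s4c.png

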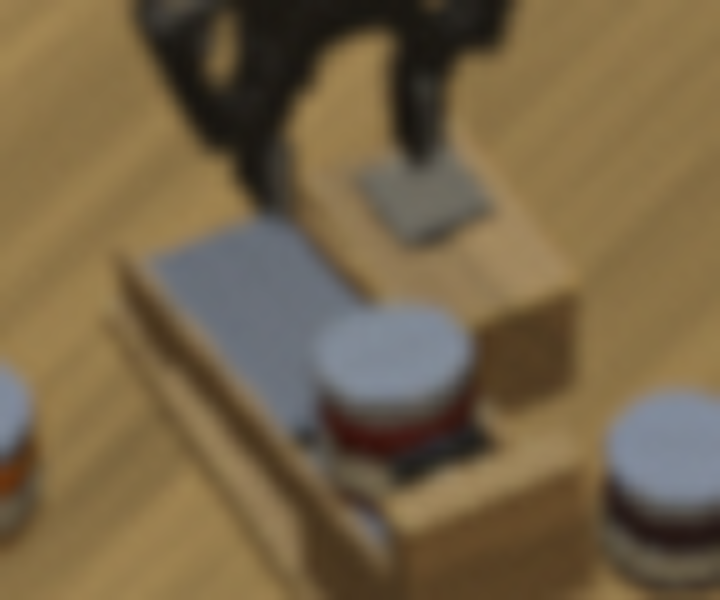

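The button finger tip at (425,160) is right above the button, centred on (425,197), about 13 mm short of it. The jar is still in its pocket. I'll check the lateral positions at that height.

Run:
```python
from h import *
d=load('s4')
for z in (80,85,89):
  for n,p,t in(('btn',(425,158),(518.7,72.6)),('catch',(272,208),(493.2,18.3))):
    w=onz(d,(250+p[0]/10-.45,165+p[1]/10-.45),z); e=w[:2]-t; print(z,n,w.round(1),'dx,dy disp',(e@[.905,-.426]).round(1),(e@[.426,.905]).round(1))
```

```text
80 btn [515.   80.6  80. ] dx,dy disp -6.8 5.7
80 catch [488.2  31.7  80. ] dx,dy disp -10.3 10.0
85 btn [518.   76.6  85. ] dx,dy disp -2.4 3.3
85 catch [491.2  27.9  85. ] dx,dy disp -5.9 7.9
89 btn [520.4  73.4  89. ] dx,dy disp 1.1 1.5
89 catch [493.7  24.9  89. ] dx,dy disp -2.3 6.2
```

apply_moves(commands=[[[0,0.12,0,0,0,0],[0,0.06,0,0,0,0],[0,0,0,0,0,0]]])

```text
clock: 4.45
eef_pos: [504.8, 46.4, 53.0]
tool_rot: [-1.571, -0.0, 1.129]
force: [-0.2, -0.9, 0.2]
width: 46.1
```

```bash
python3 st.py
```

```text
4.45 [504.83  46.41  53.01] [-1.5712e+00 -1.0000e-04  1.1292e+00] F [-0.25 -0.92  0.23] [ 0.059 -0.029 -0.01 ] 46.10926356962903
units to target xy: [-0.009  0.    -0.034] [ 0.004 -0.02   0.002]
```

apply_moves(commands=[[[-0.04,0.08,0,0,0,0],[0,0.02,0,0,0,0],[0,0,0,0,0,0]]])

```text
clock: 4.7
eef_pos: [503.9, 44.8, 48.3]
tool_rot: [-1.571, 0.0, 1.129]
force: [0.2, -0.3, -0.3]
width: 46.0
```

apply_moves(commands=[[[0,0.06,0,0,0,0],[0,0.02,0,0,0,0],[0,0,0,0,0,0]]])

```text
clock: 4.95
eef_pos: [503.9, 44.7, 44.8]
tool_rot: [-1.571, 0.0, 1.129]
force: [-0.7, -0.2, 0.1]
width: 45.9
```

```bash
python3 st.py
```

```text
4.95 [503.94  44.7   44.8 ] [-1.5709e+00  1.0000e-04  1.1291e+00] F [-0.73 -0.23  0.1 ] [0.012 0.014 0.007] 45.87559684177185
units to target xy: [ 0.039 -0.    -0.036] [ 0.001 -0.021 -0.001]
```

apply_moves(commands=[[[0,0.06,0,0,0,0],[0,0.01,0,0,0,0],[0,0,0,0,0,0]]])

```text
clock: 5.2
eef_pos: [504.1, 44.7, 42.0]
tool_rot: [-1.571, -0.0, 1.129]
force: [-0.9, 0.4, 1.8]
width: 46.0
```

apply_moves(commands=[[[0,0.06,0,0,0,0],[0,0.01,0,0,0,0],[0,0,0,0,0,0]]])

```text
clock: 5.45
eef_pos: [504.1, 44.7, 39.3]
tool_rot: [-1.571, -0.0, 1.129]
force: [-0.6, 0.9, 1.4]
width: 45.9
```

```bash
python3 st.py;python3 - <<'E'
from h import *
a=grab('scene','s5')['image']
b=a[165:225,250:322,::-1]; cv2.imwrite('pics/s5c.png',cv2.resize(b,(720,600),interpolation=cv2.INTER_CUBIC))
E
```

```text
5.45 [504.13  44.72  39.27] [-1.5714e+00 -3.0000e-04  1.1292e+00] F [-0.58  0.86  1.43] [0.013 0.06  0.027] 45.94556331623329
units to target xy: [ 0.037  0.    -0.032] [ 0.007 -0.021  0.003]
```

View pics/s5c.png

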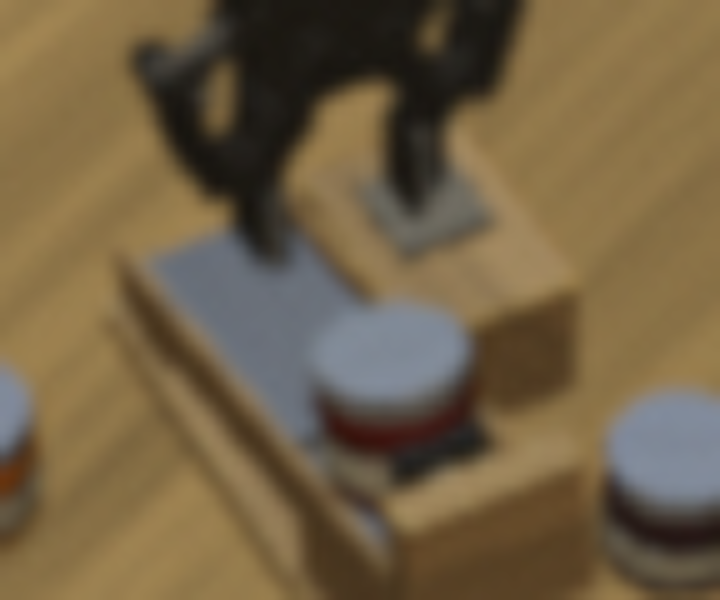

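The button finger tip at (415,208) is on the button, and the catch finger tip at (270,260) is over the chute floor in the jar's path. Contact began around TCP z ≈ 43, so now I press down.

apply_moves(commands=[[[0,0.1,0,0,0,0],[0,0.1,0,0,0,0],[0,0.05,0,0,0,0],[0,0.02,0,0,0,0]]])

```text
clock: 5.83
eef_pos: [504.4, 44.8, 32.5]
tool_rot: [-1.573, -0.002, 1.129]
force: [-3.4, -1.1, 9.7]
width: 45.9
```

```bash
python3 st.py;python3 - <<'E'
from h import *
a=grab('scene','s6')['image']
b=a[165:225,250:322,::-1]; cv2.imwrite('pics/s6c.png',cv2.resize(b,(720,600),interpolation=cv2.INTER_CUBIC))
E
```

```text
5.8333 [504.37  44.79  32.5 ] [-1.5727 -0.002   1.129 ] F [-3.37 -1.07  9.75] [0.037 0.549 0.038] 45.89360011307195
units to target xy: [ 0.032  0.    -0.027] [ 0.022 -0.023  0.023]
```

View pics/s6c.png

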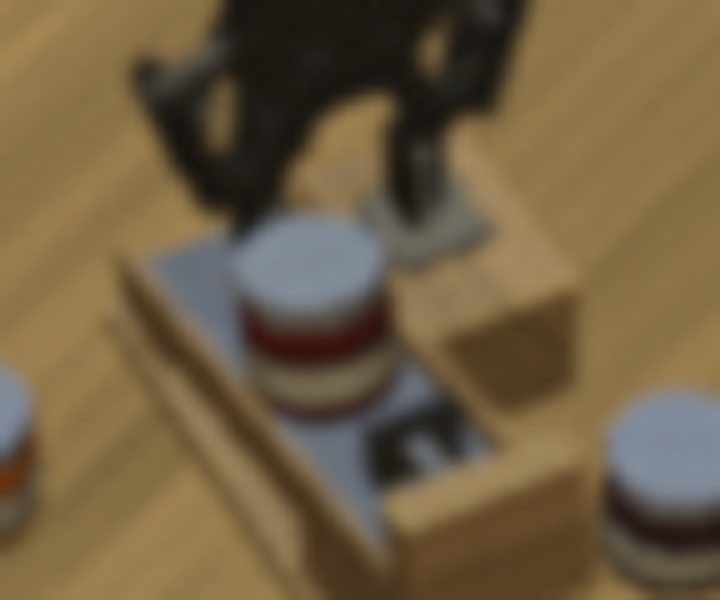

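The jar has popped and stands upright against the catch finger, with its lid at (312,262). The button is bottomed out at about 10 N. I'll hold there so it settles.

apply_moves(commands=[[[0,0.01,0,0,0,0],[0,0.01,0,0,0,0],[0,0.01,0,0,0,0],[0,0.01,0,0,0,0],[0,0.01,0,0,0,0],[0,0.01,0,0,0,0],[0,0.01,0,0,0,0],[0,0.01,0,0,0,0]]])

```text
clock: 6.55
eef_pos: [504.4, 44.8, 32.4]
tool_rot: [-1.574, -0.004, 1.129]
force: [-2.9, -0.7, 11.4]
width: 46.0
```

```bash
cat > jar.py <<'E'
import sys
from h import *
d=grab('scene',sys.argv[1]); im=d['image']; hsv=cv2.cvtColor(im,cv2.COLOR_RGB2HSV)
m=(((hsv[...,0]<8)|(hsv[...,0]>170))&(hsv[...,1]>90)).astype(np.uint8); m[:180]=0;m[215:]=0;m[:,:265]=0;m[:,:]*=1;m[:,300:]=0
ys,xs=np.nonzero(m); print('band px',len(xs),xs.mean().round(2),ys.mean().round(2),xs.min(),xs.max())
E
python3 st.py; python3 jar.py s7; python3 -c "
from h import *
r=np.load('pics/s6.npz')['image'].astype(int);q=np.load('pics/s7.npz')['image'].astype(int)
print('diff around jar',abs(r-q)[165:225,250:322].mean(), abs(r-q)[165:225,250:322].max())"
```

```text
6.55 [504.44  44.83  32.44] [-1.5744 -0.0041  1.1285] F [-2.91 -0.71 11.37] [0.113 0.42  0.077] 46.01423672689063
units to target xy: [ 0.031  0.    -0.026] [ 0.042 -0.028  0.047]
band px 35 281.09 198.51 275 287
diff around jar 0.8076388888888889 13
```

```bash
python3 - <<'E'
from h import *
d=load('s7'); o=np.array([538.5,-2.9]);
w=onz(d,(281,191),101.8); e=w[:2]-o; x=e@[.905,-.426]; print('lid disp x,y',x,e@[.426,.905],'jar chute x ~',(x+50*np.sin(np.radians(10)))/np.cos(np.radians(10)))
from cell import finish_job; print(finish_job())
E
python3 st.py
```

```text
lid disp x,y -11.924000834209012 1.097352245256082 jar chute x ~ -3.291598731780407
the job is handed in; nothing more can be done
None
the job is handed in; nothing more can be done
```

I pressed the dispenser button down to its stop with one finger. The jar popped out and came to rest upright against the other finger in the chute. I handed the job in at about 6.6 s on the robot's clock, still holding both; no verdict came back.

**Last checks before handing in**
- **Button:** it was pressed with about 11 N. The tool had gone about 10–11 mm below first contact, so the button should be at its stop. I had no direct reading of the button's travel.
- **Jar:** it stands at chute x of about −3 mm and is centred to about 1 mm. The allowed range is −90 to 12 mm.
- **At rest:** two scene pictures 0.7 s apart were practically identical. The contact between finger and jar, about 0.2 N, is too small to see in the force reading. I inferred it from the jar standing still on the slippery chute.
- **Other things on the table:** the two jars beside the dispenser looked unmoved in the close-ups. I did not check the rest again after moving.

**Disagreement:** with the fingers open 46 mm, the fingertips stood about 20–33 mm behind the reported tool point. The pictures gave the lower figure and first contact the higher. I had expected about 5 mm. I found the contact height from the pictures and by creeping down on the force reading.

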